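Bolt the glue can away in the bench chest

ROBOT

A 7-joint arm with a two-finger parallel gripper is mounted at the origin on the work surface. World frame = base frame: x ahead of the robot, y to its left, z up, the work surface at z = 0. Lengths are in m, angles in rad, forces in N, time in s.
With the tool pointing down it reaches from about 0.425 to 0.95 m from the base axis. Payload 4.7 kg.
Tool frame: the origin (TCP) lies midway between the tips of the shut fingers; the grasp point (between the pads) lies 19 mm behind it (pinch_z is the distance from the TCP to the grasp point, in m); z points along the fingers, y is the direction in which the jaws open and shut (so a half turn about z gives the same grasp; the last joint's range is limited). The gripper opens to 85 mm and grips with 20 to 120 N. Pads are 22 mm wide; open, the fingers measure 114 mm over their backs; the gripper's body (76 mm by 85 mm) begins 54 mm behind the grasp point. The pads swing forward as they close: fully open they stand 13 mm farther back than shut.
Start: joints at [-1.134, 0.469, -0.049, 1.532, 0.024, 1.141, -0.082], TCP at [0.303, 0.603, 0.231] pointing down, gripper open.
Joint ranges: [-2.59, 2.59], [-0.33, 1.99], [-1.39, 1.29], [0.1, 2.45], [-1.04, 4.18], [0.21, 1.99], [-2.66, 2.66]. Speed limits (rad/s): [2.57, 2.57, 3.14, 3.14, 3.14, 3.14, 3.14].

INTERFACE

Orientations are given as a rotation vector (axis times angle).
In Python, from workcell import get_obs, grab_frame, finish_job, pinch_z gives the robot as it stands.
- The arm moves only by the tool play_rows, never from a script. Its arguments are lists of equal length, an entry for each row: "offset": the shift along the tool's x, y, z in cm, a list of three; "delta_rot": the turn, a rotation vector about the tool's x, y, z in rad, a list of three; "gripper": the opening, from 0 (shut) to 1 (fully open). A call has exactly 5 rows; each row shifts and turns the commanded pose from where the row before left it, along the tool's axes as they then stand; what a row does not reach is not made up. A row lasts 1/8 s, in which the tool goes at most 62.5 mm and 10.7 degrees, less where a joint would pass 70% of its speed; a pose out of reach is approached as far as the arm can. A call with a gripper value outside its range is refused whole. The fingers move at their own pace and stop on an object; "newtons" is the grip in N (left out, the last holds). Time passes only in rows, so rows that do not move let the fingers close, or fill a call up. It gives the time, the measured TCP pose, the force and the opening at its end, in the units of the state.
- get_obs(): the state, without advancing time (a new reading comes with each control period).
- grab_frame(name): name is "scene" or "top" or "wrist"; returns a dict with "img" (480x640x3 uint8, red, green, blue), "intrinsics" (3x3 intrinsics, pixels), "k1" (the pictures are not rectified: a ray, as slopes to the right and down, at radius r is drawn at 1 + k1 r^2 times it, then the intrinsics apply), "position" and "attitude" of the camera in the world. Camera axes: x right, y up, looking along -z (the intrinsics and any distortion apply to the point x, -y, -z); pixel columns grow to the right and rows downward; lengths in m; the calibration is good to about 2 mm. A picture is of the moment at which its call begins. There is no depth.
- finish_job(): hands the job in, once; it reports no verdict.
The state is a dict: "time": time; "joints": joint angles; "dq": joint speeds; "effort": joint torques, N m; "tool_pos": TCP position; "tool_rot": TCP orientation; "wrist_force": force on the tool from outside, world axes, zero at the start; "wrist_torque": the same for the moment, N m; "width": finger opening in m.
Only numpy, scipy, OpenCV 4.12 (cv2) and the standard library are available. Lean on these libraries where they do the work, as an engineer would, in place of code of your own. Each camera call takes 0.05 s, during which the arm holds its last target. There are 200 camera calls.

TASK

Put the glue can away for the night: lift it by its handle off the pot stand and set it down upright, without dropping it, on the floor of the open chest next to the dye jar. Then close the chest's lid and slide the bolt fully home into its keeper. Leave everything else on the bench and in the chest as it is.

Things in the scene. Friction and masses are not known exactly. Their poses are not given: they have to be found in the camera images.
- chest: plywood bench chest, fixed, 260 mm along its own x, 330 mm along y, 137 mm high; origin under its centre. Its +y half is an open well under a hinged lid; its -y half has a fixed top board (top at 137 mm) carrying a steel slide bolt. Walls 12 mm thick; well 236 mm (x) by 161 mm (y) inside, its rim 125 mm and its floor 10 mm above the bench.
- well (a point): centre of the free part of the well's floor (chest frame x -30, y +72.5, z 10 mm), axes of the chest. Free of other things from 88 mm to its -x side to about 80 mm to its +x side, and 80 mm either way in y.
- lid_hinge (a point): middle of the lid's hinge line (chest frame x 0, y +160, z 137 mm), axes of the chest; the hinge line runs along the chest's x, on the far +y edge.
- lid (a joint): angle of the lid (rad): 0 shut, flush with the fixed board; 1.57 upright; 1.92 its stop, leaning out to the chest's +y. The lid is 260 by 179 mm, 12 mm thick, 0.4 kg, on damped friction hinges: near upright it stays where it is left, a push of 1 to 3 N near its free edge moves it, and from about 1.1 rad down it sinks shut by itself within about 4 s.
- lid_edge (a point): middle of the lid's free edge in the plane of its upper (outer) face, 174 mm from the hinge line (300 to 312 mm above the bench at the start); its y axis points to the hinge, its z axis out of the outer face. A steel keeper bridge, 32 mm wide and 24 mm high, stands on the outer face 10-28 mm from the edge, at x = 0.
- bolt (a joint): travel of the slide bolt along the chest's +y (m): 0 drawn back, 0.040 fully home at its stop, its nose then through the keeper on the shut lid. It slides stiffly: about 3 N of friction, no spring. Run out while the lid is open, it stops the lid from shutting.
- bolt_knob (a point): centre of the bolt's steel ball knob, 20 mm diameter, 38 mm above the fixed board's top, on a 10 mm stem; moves with the bolt; axes of the chest. Drawn back it is at chest x 0, y -94 mm. Two rod guides stand 22 mm high over the board, one with its middle 18 mm behind (-y of) the drawn knob, one 64 mm ahead of it.
- can: closed aluminium glue can, 79 mm diameter, 64 mm tall, about 0.45 kg, with a fixed arch handle over its top, 98 mm tall in all; origin at the centre of its underside, z up its axis, x along the handle's grip.
- can_grip (a point): centre of the can's wooden grip, a 12 mm thick bar of 60 mm along the can's x, 92 mm above the can's underside; 22 mm of free height between bar and can top.
- stand: round dark steel pot stand on three legs, fixed, 116 mm diameter, 45 mm high; origin under its centre. The can starts on it.
- dye_jar: amber glass dye jar with black cap, 46 mm diameter, 85 mm tall, standing on the chest's floor at the +x end of the well; origin at the centre of its underside. Leave it.
- rivet_tin: flat round brass-coloured tin, 55 mm diameter, 24 mm tall, on the chest's fixed top board, towards its +x end; origin at the centre of its underside. Leave it.
- wax_jar: low clear jar with metal cap, 64 mm diameter, 62 mm tall, on the bench near the stand; origin at the centre of its underside. Leave it.
- hammer: hammer, 260 mm long, lying on the bench on the robot's side of the stand, up to 40 mm high; origin under its middle, own x along its handle towards the head. Leave it.
- maul: white-headed maul lying on the bench on the left, 234 mm long, head 68 mm diameter; origin under it, own x along its handle towards the head. Leave it.
- spray_bottle: amber spray bottle with a black trigger head, 74 mm diameter, 200 mm tall, on the bench beyond the stand; origin at the centre of its underside. Leave it.
There are look-alikes about, which are no part of the job. What is shaped like the can but purple is not meant.

How it is judged:
On the way, in this order (a step that is already met when the one before it is completed fails the run):
1. the can stands upright and let go on the floor of the chest's well (z of can in the frame of well between -0.008 and 0.008 m and x of can in the frame of well between -0.06 and 0.1 m and y of can in the frame of well between -0.055 and 0.055 m and angle between can's own z axis and vertical below 0.12 rad and contact force between the fingers and can below 0.3 N and linear speed of can below 0.03 m/s), for 0.2 s.
2. the lid is shut over the can (z of can in the frame of well between -0.008 and 0.008 m and x of can in the frame of well between -0.06 and 0.1 m and y of can in the frame of well between -0.055 and 0.055 m and angle between can's own z axis and vertical below 0.12 rad and value of joint lid below 0.03 rad), for 0.2 s.
At the end, for the whole second after the job is handed in: The can stands upright (within 0.12 rad) and at rest on the well's floor inside the chest, the lid is shut (joint below 0.03 rad), the bolt is home in the keeper (joint above 0.036 of 0.040 m), and the bystanders are where they were and at rest (all of step 2 and contact force between the fingers and can below 0.3 N and linear speed of each of can, dye_jar, rivet_tin, wax_jar, hammer, maul, spray_bottle below 0.03 m/s and value of joint bolt above 0.036 m); the robot touches nothing.
It fails at once if the can is dropped (falls faster than 0.6 m/s out of the fingers) (contact force between the fingers and can below 0.05 N and linear speed of can above 0.6 m/s).
It fails at once if the can is tipped by more than 0.7 rad (angle between can's own z axis and vertical above 0.7 rad).
It fails at once if the bolt is run out while the lid is open (value of joint bolt above 0.015 m and value of joint lid above 0.1 rad).
It fails at once if a bystander is displaced by more than 30 mm (distance of any of dye_jar, rivet_tin, wax_jar, hammer, maul, spray_bottle from where it was at the start of the episode above 0.03 m).
It also fails if it takes over 64 s, if anything falls off the work surface, if the arm or the gripper's body presses on something with over 40 N, if the wrist force passes 120 N, or if a joint passes its speed limit or range.

## Working session

There is one attempt and no reset: what is moved stays moved. The work goes in short steps, Python scripts to look and compute and a tool call to move; the robot and the scene stay as the last step left them, time stands still between calls to the robot, and variables do not carry over. Pictures are saved under pics/ and viewed, about 8 in all and at most 12, crops included, and the job is handed in when it is done.

Besides the shell and the picture viewer there is one more tool, called as a command line: name --argument value ..., lists and objects as JSON in quotes. play_rows: Moves the arm, as the interface text tells. Its arguments: {"type":"object","properties":{"offset":{"type":"array","items":{"type":"array","items":{"type":"number"}}},"delta_rot":{"type":"array","items":{"type":"array","items":{"type":"number"}}},"gripper":{"type":"array","items":{"type":"number"}},"newtons":{"type":"number"}},"required":["offset","delta_rot","gripper"]}

```bash
ls; mkdir -p pics; cat > h.py <<'E'
import numpy as np, cv2
from scipy.spatial.transform import Rotation as R
from workcell import get_obs, grab_frame, finish_job, pinch_z
def att(f):
    a=np.array(f["attitude"],float)
    return a if a.shape==(3,3) else R.from_rotvec(a).as_matrix() if a.size==3 else R.from_quat(a).as_matrix()
def ray(f,u,v):
    K=np.array(f["intrinsics"],float);d=np.array([(u-K[0,2])/K[0,0],(v-K[1,2])/K[1,1]]);s=d.copy()
    for _ in range(20): s=d/(1+f["k1"]*(s@s))
    r=att(f)@np.array([s[0],-s[1],-1]);return np.array(f["position"],float),r/np.linalg.norm(r)
def atz(f,u,v,z):
    p,r=ray(f,u,v);return p+r*(z-p[2])/r[2]
def tri(*obs):
    A=np.zeros((3,3));b=np.zeros(3)
    L=[ray(*o) for o in obs]
    for p,r in L: M=np.eye(3)-np.outer(r,r);A+=M;b+=M@p
    x=np.linalg.solve(A,b);return x,[np.linalg.norm(np.cross(x-p,r)) for p,r in L]
def proj(f,X):
    K=np.array(f["intrinsics"],float);c=att(f).T@(np.array(X,float)-f["position"]);s=np.array([c[0],-c[1]])/-c[2]
    s=s*(1+f["k1"]*(s@s));return K[:2,:2]@s+K[:2,2]
def save(f,n): cv2.imwrite("pics/"+n+".png",f["img"][:,:,::-1])
import pickle
def load(n): return pickle.load(open(n+".pkl","rb"))
def snap(c,n):
    f=grab_frame(c);pickle.dump(f,open(n+".pkl","wb"));save(f,n);return f
E
python3 - <<'E'
from h import *
for c in("scene","top","wrist"):
    f=snap(c,c+"0");print(c,f["position"],f["attitude"],f["k1"],f["intrinsics"])
print(get_obs(),pinch_z)
E
```

```text
pics
scene [ 1.00484024 -0.64995347  1.14154055] [0.67433317 0.21433218 0.56938599] -0.163197236332789 [[592.65616796   0.         328.040494  ]
 [  0.         592.65616796 239.49113296]
 [  0.           0.           1.        ]]
top [0.27625552 0.05929749 1.25781528] [ 0.16509382 -0.16061073 -1.51334769] -0.11624593619404552 [[514.32138679   0.         318.50689993]
 [  0.         514.32138679 240.18395101]
 [  0.           0.           1.        ]]
wrist [0.23541377 0.63694024 0.3734943 ] [-0.27153156 -0.16548069  1.09616968] -0.01559123774645334 [[363.4445877    0.         318.05162054]
 [  0.         363.4445877  236.86122683]
 [  0.           0.           1.        ]]
{'time': 0.15, 'joints': array([-1.13388887,  0.46926894, -0.04860196,  1.53338117,  0.02411665,
        1.14099324, -0.08231464]), 'dq': array([ 0.00048627, -0.00081837,  0.00111332, -0.00257681,  0.00153893,
        0.00022476,  0.00093011]), 'effort': array([ 4.11491146e-04, -5.10766697e+01, -4.66847140e-02, -2.37975848e+01,
        1.07733396e-02,  5.43513903e-03,  1.95472063e-05]), 'tool_pos': array([0.30296454, 0.60271323, 0.23051016]), 'tool_rot': array([-7.24990358e-01, -3.05650266e+00,  2.25695794e-03]), 'wrist_force': array([-0.9040726 ,  0.23472591, -0.43251631]), 'wrist_torque': array([ 0.01053371, -0.01904444,  0.06043974]), 'width': 0.08529240114176025} 0.0187
```

View pics/scene0.png

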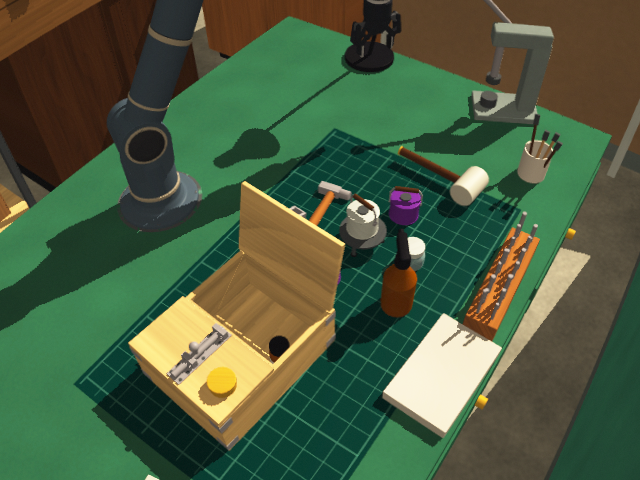

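View pics/top0.png

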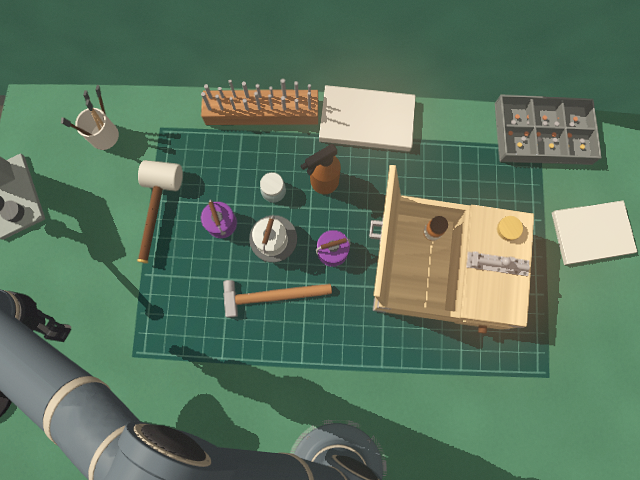

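The white/aluminium can is on the dark stand at top (269,237) and scene (363,217). The look-alikes are the purple cans at top (217,218) and (333,247). Only the unpainted one on the stand fits the description. Next I'll confirm that in one enlarged crop.

```bash
python3 - <<'E'
from h import *
def crop(n,u,v,w,h,k):
    c=load(n)["img"][v:v+h,u:u+w,::-1];c=cv2.resize(c,None,fx=k,fy=k,interpolation=cv2.INTER_CUBIC)
    st=20 if k>3 else 40
    for x in range(-(-u//st)*st,u+w,st): cv2.putText(c,str(x),((x-u)*k,8),0,.35,(0,0,255),1);cv2.line(c,((x-u)*k,10),((x-u)*k,16),(0,0,255),1)
    for y in range(-(-v//st)*st,v+h,st): cv2.putText(c,str(y),(0,(y-v)*k+4),0,.35,(0,0,255),1);cv2.line(c,(24,(y-v)*k),(30,(y-v)*k),(0,0,255),1)
    return c
a=crop("top0",230,200,80,80,5);b=crop("scene0",325,175,80,80,5)
c=crop("top0",450,190,100,50,4);d=crop("scene0",160,310,100,50,4)
cv2.imwrite("pics/c1.png",np.vstack([np.hstack([a,b]),np.hstack([c,d])]))
cv2.imwrite("pics/c2.png",np.hstack([crop("top0",360,160,200,180,2),crop("scene0",120,180,200,180*1,2)]) if 0 else np.hstack([crop("top0",360,150,190,200,2),crop("scene0",125,180,210,200,2)]))
E
```

```text
(no output)
```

View pics/c1.png

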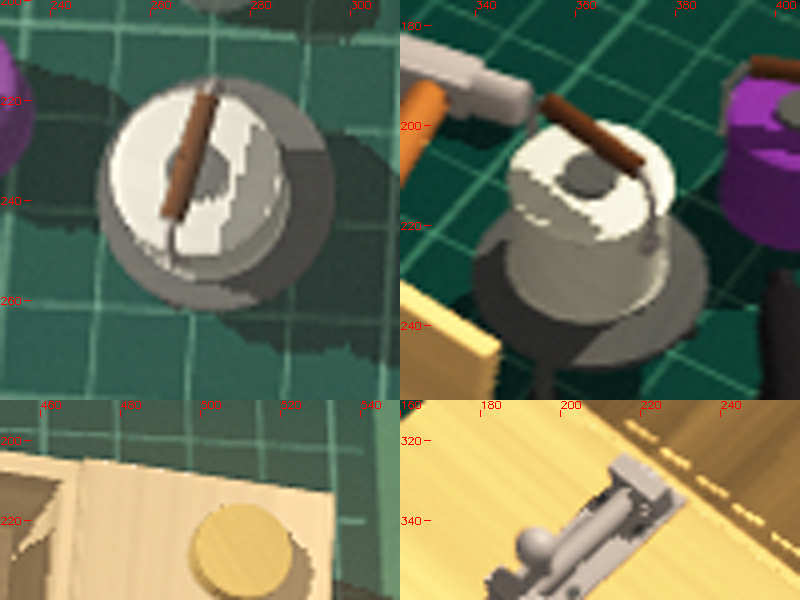

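View pics/c2.png

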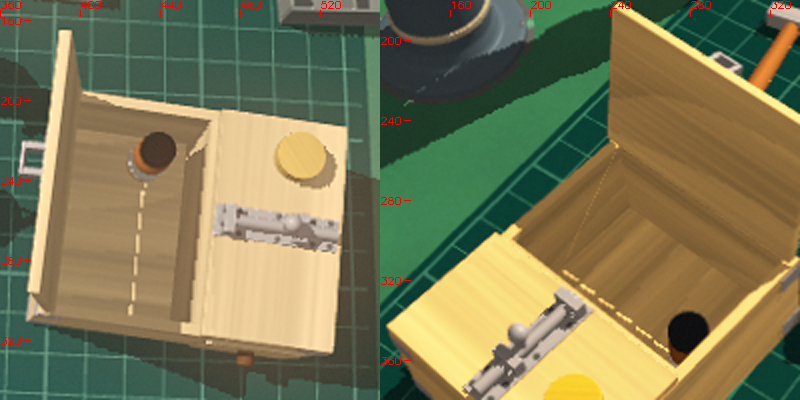

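```bash
python3 - <<'E'
from h import *
np.set_printoptions(precision=4,suppress=True)
t=load("top0");s=load("scene0")
print("gripends",tri((t,264.6,243.4),(s,354,195)),tri((t,271.4,219.4),(s,373,208.4)))
print("gripends@.143",[atz(t,u,v,.143)[:2] for u,v in((264.6,243.4),(271.4,219.4))],[atz(s,u,v,.143)[:2] for u,v in((354,195),(373,208.4))])
print("knob",tri((t,505.5,261),(s,193.7,346)))
for n,u,v,z in(("b+x-y",533.5,213.5,.137),("b-x-y",526.5,326,.137),("b+x",470,205,.137),("b-x",460,321,.137),("tin",511,228,.161),("jarcap",438.5,226,.095),("lidtop+",392,166,.31),("lidtop-",375,306,.31),("purpleR",333,242,.098),("spray",322,157,.2)): print(n,atz(t,u,v,z))
for n,u,v,z in(("b-x-y",130,343,.137),("b-x",187.5,297.5,.137),("b+x",274,372,.137),("tin",222,379,.161),("jarcap",279,346,.095),("b+x-y",229,437,.137)):print("s",n,atz(s,u,v,z))
E
```

```text
gripends (array([0.5004, 0.1885, 0.1384]), [np.float64(0.0006953115424379347), np.float64(0.0006953115424379751)]) (array([0.5578, 0.1785, 0.1349]), [np.float64(0.001869108152958032), np.float64(0.0018691081529579048)])
gripends@.143 [array([0.4989, 0.1875]), array([0.5544, 0.1763])] [array([0.5031, 0.1853]), array([0.5625, 0.1734])]
knob (array([ 0.4808, -0.3394,  0.1742]), [np.float64(0.00025326902743249066), np.float64(0.0002532690274324197)])
b+x-y [ 0.6021 -0.423   0.137 ]
b-x-y [ 0.3443 -0.3989  0.137 ]
b+x [ 0.6137 -0.2732  0.137 ]
b-x [ 0.3495 -0.249   0.137 ]
tin [ 0.5585 -0.359   0.161 ]
jarcap [ 0.571  -0.2098  0.095 ]
lidtop+ [ 0.6324 -0.0686  0.31  ]
lidtop- [ 0.3587 -0.0429  0.31  ]
purpleR [0.5194 0.0354 0.098 ]
spray [0.6862 0.07   0.2   ]
s b-x-y [ 0.351  -0.3961  0.137 ]
s b-x [ 0.3726 -0.2488  0.137 ]
s b+x [ 0.6243 -0.2827  0.137 ]
s tin [ 0.5635 -0.3571  0.161 ]
s jarcap [ 0.5814 -0.2151  0.095 ]
s b+x-y [ 0.6364 -0.4306  0.137 ]
```

Crop c1 confirms it: the unpainted can has its bar from (271,219) to (265,243) in the top view. The bar triangulates to (0.530, 0.182) at z ≈ 0.137 (expected 0.137). The knob is at (0.481, −0.339, 0.174), where 0.175 is expected. Chest yaw is about −5.35° and its origin is (0.490, −0.246); both board corners agree to 2 mm.

play_rows --offset '[[-4.9,-3.4,0],[-4.9,-3.4,0],[-4.9,-3.4,0],[-4.9,-3.4,0],[-4.9,-3.4,0]]' --delta_rot '[[0,0,0],[0,0,0],[0,0,0],[0,0,0],[0,0,0]]' --gripper '[1,1,1,1,1]'

```text
time: 0.78
tool_pos: [0.4463, 0.3393, 0.2312]
tool_rot: [-0.725, -3.057, 0.0]
wrist_force: [0.9, 0.1, -0.7]
width: 0.085
```

play_rows --offset '[[-4.9,-3.4,0],[-4.9,-3.4,0],[-4.9,-3.4,0],[0,0,0],[0,0,0]]' --delta_rot '[[0,0,0],[0,0,0],[0,0,0],[0,0,-0.137],[0,0,-0.137]]' --gripper '[1,1,1,1,1]'

```text
time: 1.4
tool_pos: [0.5314, 0.1829, 0.231]
tool_rot: [-0.297, -3.127, 0.0]
wrist_force: [0.7, 0.7, -0.6]
width: 0.0856
```

```bash
cat >> h.py <<'E'
def goto(p,yaw_y=None):
    "remaining shift (tool axes, cm) to world p and turn about tool z for tool-y yaw (deg)"
    o=get_obs();M=R.from_rotvec(o["tool_rot"]).as_matrix()
    print("t",round(o["time"],2),"tcp",o["tool_pos"].round(4),"F",o["wrist_force"].round(1),"w",round(o["width"],4),"tilt",round(np.degrees(np.arccos(-M[2,2])),2))
    print("shift cm",(M.T@(np.array(p)-o["tool_pos"])*100).round(2))
    y=np.degrees(np.arctan2(M[1,1],M[0,1]));print("yaw y",y.round(2), "turn", None if yaw_y is None else round(-np.radians(((yaw_y-y)+90)%180-90),4))
    return o,M
E
python3 - <<'E'
from h import *
goto((.53,.182,.23),79)
f=snap("wrist","w1")
for x in((.530-.0294,.182+.0057,.143),(.530+.0294,.182-.0057,.143)): print(proj(f,x))
E
```

```text
t 1.4 tcp [0.5314 0.1829 0.231 ] F [ 0.7  0.7 -0.6] w 0.0856 tilt 0.03
shift cm [ 0.12 -0.11  0.1 ]
yaw y 79.14 turn 0.0024
[316.34670101 196.14655752]
[316.32562796 281.57183771]
```

View pics/w1.png

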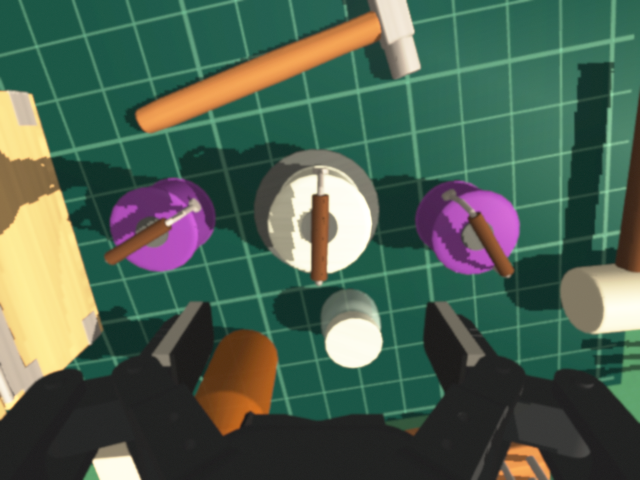

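The white can's bar runs from (321,196) to (319,281) and is vertical in the image, within 4 px (about 2.6 mm) of my prediction. The yaw is right, so I'll descend.

play_rows --offset '[[0.05,0.1,3],[0.05,0.1,3],[0,0,3],[0,0,2.1],[0,0,0]]' --delta_rot '[[0,0,0],[0,0,0],[0,0,0],[0,0,0],[0,0,0]]' --gripper '[0.6,0.6,0.6,0.6,0.6]' --newtons 50

```text
time: 2.08
tool_pos: [0.5292, 0.1859, 0.1186]
tool_rot: [-0.302, -3.123, 0.003]
wrist_force: [0.7, 0.6, -0.1]
width: 0.0512
```

play_rows --offset '[[0,0,0],[0,0,0],[0,0,0],[0,0,0],[0,0,0]]' --delta_rot '[[0,0,0],[0,0,0],[0,0,0],[0,0,0],[0,0,0]]' --gripper '[0,0,0,0,0]' --newtons 50

```text
time: 2.7
tool_pos: [0.5314, 0.1856, 0.1213]
tool_rot: [0.302, 3.125, 0.0]
wrist_force: [-0.7, -3.1, 6.4]
width: 0.0102
```

play_rows --offset '[[0,0,0],[0,0,0],[0,0,-0.5],[0,0,-1],[0,0,-1.5]]' --delta_rot '[[0,0,0],[0,0,0],[0,0,0],[0,0,0],[0,0,0]]' --gripper '[0,0,0,0,0]' --newtons 50

```text
time: 3.32
tool_pos: [0.5298, 0.1863, 0.1502]
tool_rot: [-0.3, -3.125, 0.001]
wrist_force: [0.6, 0.1, -6.3]
width: 0.01
```

play_rows --offset '[[0,0,-4],[0,0,-6],[0,0,-6],[0,0,-6],[0,0,-5]]' --delta_rot '[[0,0,0],[0,0,0],[0,0,0],[0,0,0],[0,0,0]]' --gripper '[0,0,0,0,0]'

```text
time: 3.95
tool_pos: [0.5302, 0.1862, 0.4238]
tool_rot: [0.3, 3.125, 0.003]
wrist_force: [0.3, -0.1, -6.3]
width: 0.01
```

play_rows --offset '[[0,-2,-0.5],[0,-4,0],[0,-5,0],[0,-5,0],[0,-5,0]]' --delta_rot '[[0,0,0],[0,0,0],[0,0,0],[0,0,0],[0,0,0]]' --gripper '[0,0,0,0,0]'

```text
time: 4.58
tool_pos: [0.4884, -0.0228, 0.4233]
tool_rot: [-0.302, -3.123, 0.001]
wrist_force: [1.5, 0.3, -5.8]
width: 0.0102
```

play_rows --offset '[[0,-5,0],[0,-4,0],[-0.3,-4,0],[-0.3,-2,0],[0,0,0]]' --delta_rot '[[0,0,0],[0,0,0],[0,0,0],[0,0,0],[0,0,0]]' --gripper '[0,0,0,0,0]'

```text
time: 5.2
tool_pos: [0.4656, -0.1708, 0.4236]
tool_rot: [-0.309, -3.123, 0.0]
wrist_force: [-0.1, 1.1, -6.4]
width: 0.0101
```

```bash
python3 - <<'E'
from h import *
goto((.4665,-.1708,.42),79)
t=snap("top","t2");s=snap("scene","s2")
c=np.hstack([cv2.resize(t["img"][150:350,300:500],(400,400)),cv2.resize(s["img"][150:350,160:360],(400,400))])
cv2.imwrite("pics/c3.png",c[:,:,::-1])
E
```

```text
t 5.2 tcp [ 0.4656 -0.1708  0.4236] F [-0.1  1.1 -6.4] w 0.0101 tilt 0.21
shift cm [-0.09  0.01  0.36]
yaw y 78.7 turn -0.0052
```

View pics/c3.png

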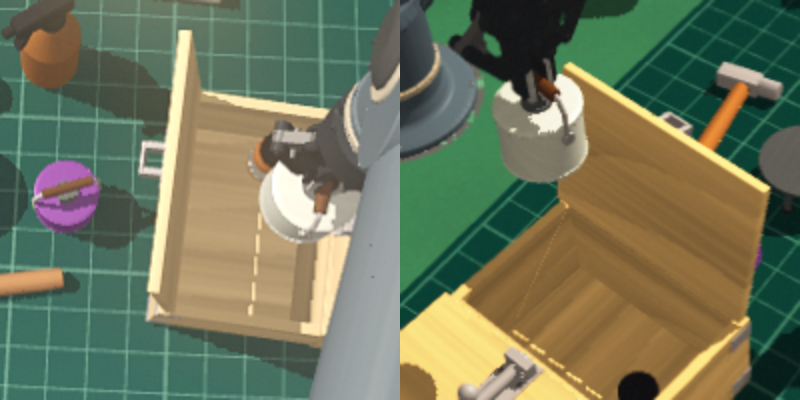

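The can hangs upright in the fingers, clear of the lid and above the well, so I'll lower it.

play_rows --offset '[[0,0,4],[0,0,6],[0,0,6],[0,0,6],[0,0,5]]' --delta_rot '[[0,0,0],[0,0,0],[0,0,0],[0,0,0],[0,0,0]]' --gripper '[0,0,0,0,0]'

```text
time: 5.92
tool_pos: [0.4672, -0.1661, 0.1528]
tool_rot: [-0.296, -3.126, -0.002]
wrist_force: [0.1, -0.0, -5.9]
width: 0.0102
```

play_rows --offset '[[0,0,3],[0,0,2],[0,0,0.8],[0,0,0.4],[0,0,0]]' --delta_rot '[[0,0,0],[0,0,0],[0,0,0],[0,0,0],[0,0,0]]' --gripper '[0,0,0,0,0]'

```text
time: 6.55
tool_pos: [0.4684, -0.1681, 0.0938]
tool_rot: [0.3, 3.126, 0.0]
wrist_force: [-0.1, 0.1, -6.0]
width: 0.0099
```

play_rows --offset '[[0,0,0.2],[0,0,0.2],[0,0,0.2],[0,0,0.1],[0,0,0]]' --delta_rot '[[0,0,0],[0,0,0],[0,0,0],[0,0,0],[0,0,0]]' --gripper '[0,0,0,0,0]'

```text
time: 7.18
tool_pos: [0.468, -0.1688, 0.0865]
tool_rot: [0.301, 3.127, -0.001]
wrist_force: [-0.8, -1.2, -1.8]
width: 0.0101
```

play_rows --offset '[[0,0,0.1],[0,0,0],[0,0,0],[0,0,0],[0,0,0]]' --delta_rot '[[0,0,0],[0,0,0],[0,0,0],[0,0,0],[0,0,0]]' --gripper '[0,0.1,0.25,0.4,0.5]'

```text
time: 7.8
tool_pos: [0.4682, -0.1679, 0.0852]
tool_rot: [0.3, 3.127, 0.001]
wrist_force: [0.8, -0.1, -0.5]
width: 0.0427
```

play_rows --offset '[[0,0,0],[0,0,0],[0,0,0],[0,0,-1],[0,0,-2]]' --delta_rot '[[0,0,0],[0,0,0],[0,0,0],[0,0,0],[0,0,0]]' --gripper '[0.55,0.55,0.55,0.55,0.55]'

```text
time: 8.43
tool_pos: [0.4674, -0.1683, 0.1155]
tool_rot: [-0.301, -3.126, -0.0]
wrist_force: [1.4, 0.6, -0.9]
width: 0.047
```

play_rows --offset '[[0,0,-5],[0,0,-6],[0,0,-6],[0,0,-6],[0,0,-5]]' --delta_rot '[[0,0,0],[0,0,0],[0,0,0],[0,0,0],[0,0,0]]' --gripper '[0.55,0.4,0.2,0,0]'

```text
time: 9.05
tool_pos: [0.4675, -0.1686, 0.3987]
tool_rot: [0.301, 3.124, 0.0]
wrist_force: [0.9, 0.0, -0.5]
width: -0.0003
```

```bash
python3 - <<'E'
from h import *
goto((.4665,-.1708,.42),79)
t=snap("wrist","w2");s=snap("scene","s3");print(t["position"])
c=np.hstack([cv2.resize(t["img"],(533,400)),cv2.resize(s["img"][150:350,200:334],(267,400))])
cv2.imwrite("pics/c4.png",c[:,:,::-1])
E
```

```text
t 9.05 tcp [ 0.4675 -0.1686  0.3987] F [ 0.9  0.  -0.5] w -0.0003 tilt 0.17
shift cm [ 0.05 -0.23 -2.13]
yaw y 78.98 turn -0.0003
[ 0.39277    -0.15415896  0.54161319]
```

View pics/c4.png

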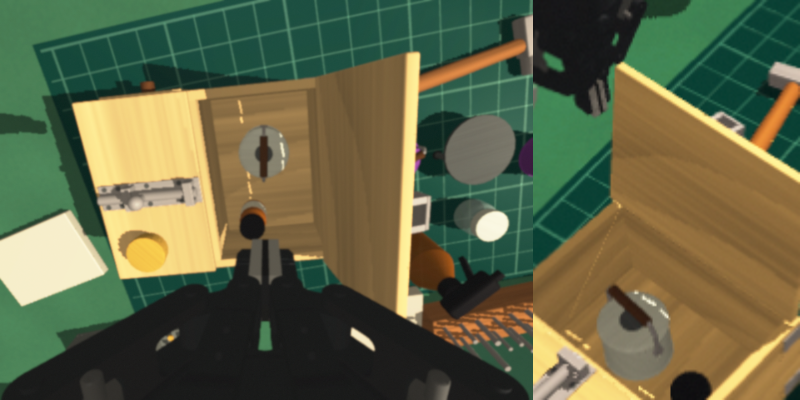

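The can stands upright and free in the well. Next I'll take the shut fingers over the lid to its outer side, clear of the keeper.

play_rows --offset '[[1,3.5,0],[1,3.5,0],[1,3.5,0],[1,3.5,0],[0.8,3.2,0]]' --delta_rot '[[0,0,0],[0,0,0],[0,0,0],[0,0,0],[0,0,-0.1]]' --gripper '[0,0,0,0,0]'

```text
time: 9.78
tool_pos: [0.453, 0.0109, 0.3952]
tool_rot: [-0.136, -3.139, -0.0]
wrist_force: [0.5, 0.3, 0.3]
width: 0.0001
```

play_rows --offset '[[0,0,0],[0,0,4],[0,0,5],[0,0,5],[0,0,0]]' --delta_rot '[[0,0,0],[0,0,0],[0,0,0],[0,0,0],[0,0,0]]' --gripper '[0,0,0,0,0]'

```text
time: 10.4
tool_pos: [0.451, 0.0086, 0.2524]
tool_rot: [-0.144, -3.13, 0.003]
wrist_force: [0.9, -0.5, 0.5]
width: 0.0001
```

```bash
python3 - <<'E'
from h import *
goto((.4532,.0087,.26),84.65)
t=snap("top","t4");s=snap("scene","s4")
c=np.hstack([cv2.resize(t["img"][150:350,300:500],(400,400)),cv2.resize(s["img"][100:300,180:380],(400,400))])
cv2.imwrite("pics/c5.png",c[:,:,::-1])
E
```

```text
t 10.4 tcp [0.451  0.0086 0.2524] F [ 0.9 -0.5  0.5] w 0.0001 tilt 0.47
shift cm [-0.21  0.03 -0.76]
yaw y 84.72 turn 0.0013
```

View pics/c5.png

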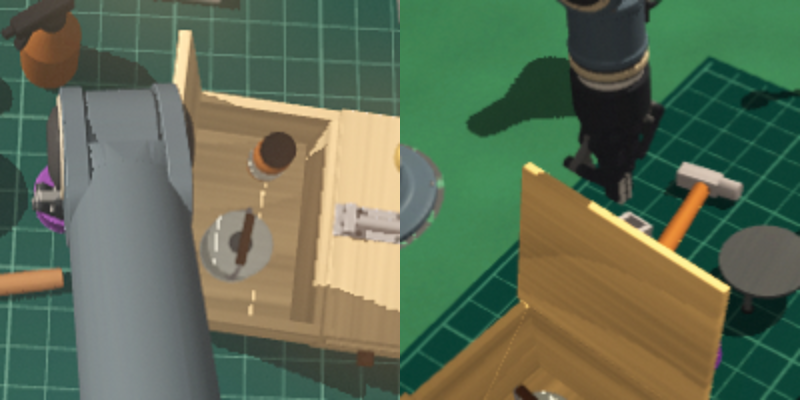

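The fingers are on the lid's outer side, on the -x side of the keeper. I'll push along tool -y.

play_rows --offset '[[0,-2,0],[0,-2,0],[0,-2,0],[0,-2,0],[0,-2,0]]' --delta_rot '[[0,0,0],[0,0,0],[0,0,0],[0,0,0],[0,0,0]]' --gripper '[0,0,0,0,0]'

```text
time: 11.12
tool_pos: [0.4463, -0.0905, 0.2584]
tool_rot: [0.143, 3.132, 0.001]
wrist_force: [-0.1, 1.1, -0.6]
width: 0.0
```

play_rows --offset '[[0,-1.2,0],[0,-1.2,0],[0,-1.2,0],[0,-1.2,0],[0,-1.2,0]]' --delta_rot '[[0,0,0],[0,0,0],[0,0,0],[0,0,0],[0,0,0]]' --gripper '[0,0,0,0,0]'

```text
time: 11.75
tool_pos: [0.4388, -0.1504, 0.2552]
tool_rot: [-0.144, -3.138, 0.0]
wrist_force: [0.3, 0.0, -1.2]
width: -0.0002
```

play_rows --offset '[[0,0,-3],[0,0,-4],[0,0,-4],[0,0,0],[0,0,0]]' --delta_rot '[[0,0,0],[0,0,0],[0,0,0],[0,0,0],[0,0,0]]' --gripper '[0,0,0,0,0]'

```text
time: 12.38
tool_pos: [0.4384, -0.15, 0.3646]
tool_rot: [-0.145, -3.137, -0.0]
wrist_force: [0.5, 0.4, -0.4]
width: -0.0001
```

play_rows --offset '[[0,0,0],[0,0,0],[0,0,0],[0,0,0],[0,0,0]]' --delta_rot '[[0,0,0],[0,0,0],[0,0,0],[0,0,0],[0,0,0]]' --gripper '[0,0,0,0,0]'

```text
time: 13.0
tool_pos: [0.4389, -0.1497, 0.3652]
tool_rot: [-0.144, -3.138, -0.0]
wrist_force: [0.1, 1.0, 0.8]
width: -0.0
```

play_rows --offset '[[0,0,0],[0,0,0],[0,0,0],[0,0,0],[0,0,0]]' --delta_rot '[[0,0,0],[0,0,0],[0,0,0],[0,0,0],[0,0,0]]' --gripper '[0,0,0,0,0]'

```text
time: 13.62
tool_pos: [0.4389, -0.1497, 0.3653]
tool_rot: [0.144, 3.138, 0.0]
wrist_force: [-0.7, -0.5, -0.1]
width: 0.0002
```

play_rows --offset '[[0,0,0],[0,0,0],[0,0,0],[0,0,0],[0,0,0]]' --delta_rot '[[0,0,0],[0,0,0],[0,0,0],[0,0,0],[0,0,0]]' --gripper '[0,0,0,0,0]'

```text
time: 14.25
tool_pos: [0.4389, -0.1497, 0.3653]
tool_rot: [0.144, 3.138, 0.0]
wrist_force: [-0.1, -0.9, 0.3]
width: 0.0003
```

```bash
python3 - <<'E'
from h import *
goto((.4771,-.3792,.26),84.65)
w=snap("wrist","w6");s=snap("scene","s6")
c=np.hstack([cv2.resize(w["img"],(400,300)),cv2.resize(s["img"][200:440,110:350],(300,300))])
cv2.imwrite("pics/c6.png",c[:,:,::-1])
E
```

```text
t 14.25 tcp [ 0.4389 -0.1497  0.3653] F [-0.1 -0.9  0.3] w 0.0003 tilt 0.01
shift cm [ -5.91 -22.51  10.52]
yaw y 84.74 turn 0.0016
```

View pics/c6.png

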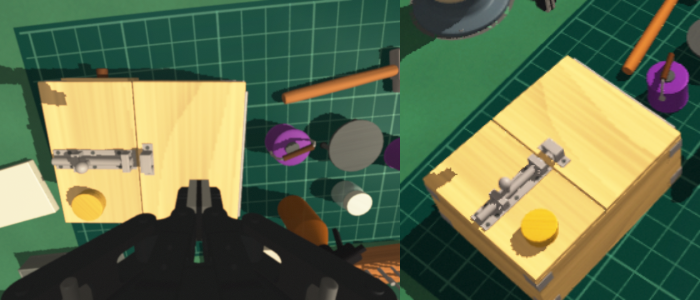

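The lid looks shut: it is flush, and the keeper is in line with the bolt. I'll move behind the knob.

play_rows --offset '[[-1.2,-4.5,0],[-1.2,-4.5,0],[-1.2,-4.5,0],[-1.2,-4.5,0],[-1.1,-4.5,0]]' --delta_rot '[[0,0,0],[0,0,0],[0,0,0],[0,0,0],[0,0,0]]' --gripper '[0,0,0,0,0]'

```text
time: 14.98
tool_pos: [0.4775, -0.3804, 0.3651]
tool_rot: [0.143, 3.138, 0.0]
wrist_force: [0.3, 0.7, -0.1]
width: 0.0002
```

play_rows --offset '[[0,0,0],[0,0,5],[0,0,5],[0,0,4],[0,0,0]]' --delta_rot '[[0,0,0],[0,0,0],[0,0,0],[0,0,0],[0,0,0]]' --gripper '[0,0,0,0,0]'

```text
time: 15.6
tool_pos: [0.4759, -0.3765, 0.2224]
tool_rot: [-0.142, -3.133, -0.007]
wrist_force: [-0.2, 0.7, 0.3]
width: 0.0001
```

```bash
python3 - <<'E'
from h import *
goto((.4771,-.3792,.168),84.65)
w=snap("wrist","w7");s=snap("scene","s7")
print("knob px",proj(w,(.4808,-.3394,.175)),proj(s,(.4808,-.3394,.175)))
c=np.hstack([cv2.resize(w["img"],(533,400)),cv2.resize(s["img"][290:390,150:217],(267,400))])
cv2.imwrite("pics/c7.png",c[:,:,::-1])
E
```

```text
t 15.6 tcp [ 0.4759 -0.3765  0.2224] F [-0.2  0.7  0.3] w 0.0001 tilt 0.41
shift cm [-0.18 -0.28  5.44]
yaw y 84.82 turn 0.003
knob px [383.89783118 267.39677152] [193.49768657 345.80161094]
```

View pics/c7.png

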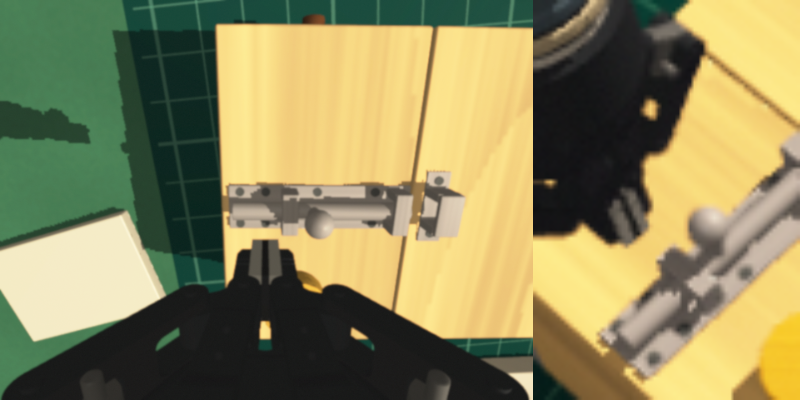

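The knob at (383,267) in the wrist picture matches my prediction, the lid is shut, and the rear guide lies under the approach. I'll lower to z ≈ 0.168 and push +y.

play_rows --offset '[[-0.2,-0.4,2],[0,0,2],[0,0,1],[0,0,0.4],[0,0,0]]' --delta_rot '[[0,0,0],[0,0,0],[0,0,0],[0,0,0],[0,0,0]]' --gripper '[0,0,0,0,0]'

```text
time: 16.32
tool_pos: [0.4788, -0.3836, 0.1715]
tool_rot: [0.144, 3.138, -0.001]
wrist_force: [0.6, 0.3, -0.5]
width: -0.0003
```

play_rows --offset '[[0,0.5,0],[0,0.5,0],[0,0.5,0],[0,0.5,0],[0,0.5,0]]' --delta_rot '[[0,0,0],[0,0,0],[0,0,0],[0,0,0],[0,0,0]]' --gripper '[0,0,0,0,0]'

```text
time: 16.95
tool_pos: [0.4809, -0.3591, 0.1715]
tool_rot: [0.144, 3.138, -0.003]
wrist_force: [-0.3, -3.7, -0.2]
width: -0.0001
```

play_rows --offset '[[0,0.5,0],[0,0.5,0],[0,0.4,0],[0,0.3,0],[0,0.2,0]]' --delta_rot '[[0,0,0],[0,0,0],[0,0,0],[0,0,0],[0,0,0]]' --gripper '[0,0,0,0,0]'

```text
time: 17.58
tool_pos: [0.4828, -0.3394, 0.1714]
tool_rot: [0.144, 3.138, -0.0]
wrist_force: [-0.2, -2.5, 0.5]
width: 0.0
```

```bash
python3 - <<'E'
from h import *
goto((.4796,-.3540,.168),84.65)
E
```

```text
t 17.57 tcp [ 0.4828 -0.3394  0.1714] F [-0.2 -2.5  0.5] w 0.0 tilt 0.01
shift cm [ 0.18 -1.49  0.34]
yaw y 84.75 turn 0.0017
```

play_rows --offset '[[0,0.4,0],[0,0.4,0],[0,0.3,0],[0,0.2,0],[0,0.2,0]]' --delta_rot '[[0,0,0],[0,0,0],[0,0,0],[0,0,0],[0,0,0]]' --gripper '[0,0,0,0,0]'

```text
time: 18.2
tool_pos: [0.4841, -0.3245, 0.1713]
tool_rot: [0.144, 3.138, -0.0]
wrist_force: [0.5, -3.6, 1.3]
width: 0.0
```

play_rows --offset '[[0,0.2,0],[0,0.2,0],[0,0.1,0],[0,0,0],[0,0,0]]' --delta_rot '[[0,0,0],[0,0,0],[0,0,0],[0,0,0],[0,0,0]]' --gripper '[0,0,0,0,0]'

```text
time: 18.82
tool_pos: [0.4844, -0.3211, 0.1714]
tool_rot: [0.145, 3.137, -0.004]
wrist_force: [1.1, -5.1, 0.9]
width: -0.0003
```

play_rows --offset '[[0,0.15,0],[0,0.15,0],[0,0.1,0],[0,0,0],[0,0,0]]' --delta_rot '[[0,0,0],[0,0,0],[0,0,0],[0,0,0],[0,0,0]]' --gripper '[0,0,0,0,0]'

```text
time: 19.45
tool_pos: [0.4843, -0.3206, 0.1719]
tool_rot: [0.148, 3.136, -0.013]
wrist_force: [-0.4, -12.6, -2.0]
width: 0.0003
```

Movement has stopped with force rising to 12.6 N, so the bolt is on its stop. I'll back off, lift clear and check.

play_rows --offset '[[0,-0.7,0],[0,-0.8,0],[0,0,-3],[0,0,-4],[0,0,-5]]' --delta_rot '[[0,0,0],[0,0,0],[0,0,0],[0,0,0],[0,0,0]]' --gripper '[0,0,0,0,0]'

```text
time: 20.08
tool_pos: [0.483, -0.3289, 0.2911]
tool_rot: [-0.142, -3.135, -0.005]
wrist_force: [1.3, -0.1, -0.1]
width: 0.0003
```

play_rows --offset '[[0,0,-5],[0,-5,-4],[0,-5,0],[0,0,0],[0,0,0]]' --delta_rot '[[0,0,0],[0,0,0],[0,0,0],[0,0,0],[0,0,0]]' --gripper '[0,0,0,0,0]'

```text
time: 20.7
tool_pos: [0.4747, -0.4276, 0.3792]
tool_rot: [-0.143, -3.137, -0.005]
wrist_force: [0.8, 0.6, -0.8]
width: 0.0001
```

```bash
python3 - <<'E'
from h import *
goto((.4796,-.3540,.168))
w=snap("wrist","w8");s=snap("scene","s8")
for d in(0,.036,.04): print(d,[proj(f,(.4808+.0932*d,-.3394+.9956*d,.175)).round(1) for f in(w,s)])
c=np.hstack([w["img"][:,:,::-1][60:460,150:550],cv2.resize(s["img"][270:410,130:270],(400,400))[:,:,::-1]])
cv2.imwrite("pics/c8.png",c)
E
```

```text
t 20.7 tcp [ 0.4747 -0.4276  0.3792] F [ 0.8  0.6 -0.8] w 0.0001 tilt 0.18
shift cm [ 0.15  7.31 21.14]
yaw y 84.79 turn None
0 [array([408.1, 203.2]), array([193.5, 345.8])]
0.036 [array([444.9, 203.3]), array([207.3, 333.2])]
0.04 [array([449. , 203.3]), array([208.8, 331.8])]
```

View pics/c8.png

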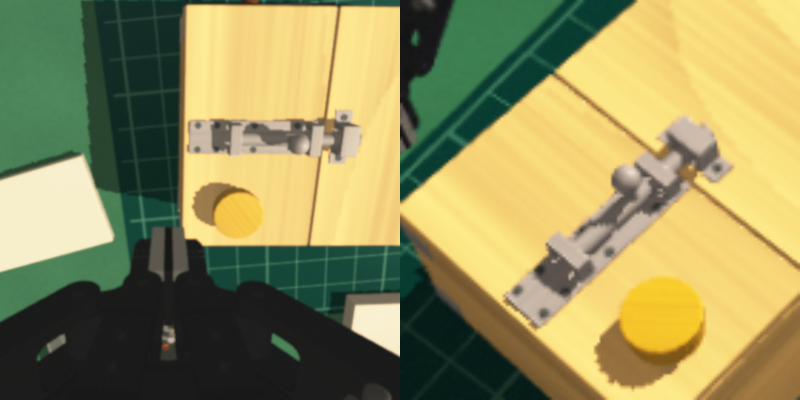

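The knob is at wrist (449,205) and scene (209.5,332). Both match 40 mm of travel (449,203 and 209,332), and the rod is through the keeper on the shut lid. Handing in.

```bash
python3 -c "
from h import *
print(finish_job())"
```

```text
the job is handed in; nothing more can be done
None
```

The glue can is put away: it stands in the chest with the lid shut and the bolt fully home. I handed the job in at about 21 s of the 64 s allowed; hand-in reports no verdict.

- **Can:** I lifted it off the stand by its handle with a 50 N grip and set it on the well floor. The weight came off the wrist before I opened the fingers. The pictures after release showed it upright beside the dye jar.
- **Lid:** I pushed it from outside, to one side of the keeper, and it sank shut by itself. It looked flush in the wrist and scene views.
- **Bolt:** I pushed the knob along +y until it stopped, with the force rising from about 3 N to 12.6 N. In the wrist and scene views the knob sits within 2 pixels of the 40 mm position, and the bolt is through the keeper.

The fingers were clear of everything at the end. No check failed or disagreed. I did not re-measure the can after the lid shut. The bystanders I judged only by eye, from whichever pictures showed them, and none looked moved.

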